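Clear the scoop out of the peg box and shut its lid

ROBOT

A 6-joint arm with a two-finger parallel gripper is mounted at the origin on the work surface. World frame = base frame: x ahead of the robot, y to its left, z up, the work surface at z = 0. Lengths are in mm, angles in rad, forces in N, time in s.
With the tool pointing down it reaches from about 325 to 875 mm from the base axis. Payload 4.4 kg.
Tool frame: the origin (TCP) lies on the centre line of the jaws, within the pads' length; the fingertips stand ahead of it and the grasp point (between the pads) lies 6 mm ahead of it (ctrl.tcp_to_tips is the z of the fingertips in the tool frame, in mm); z points along the fingers, y is the direction in which the jaws open and shut (so a half turn about z gives the same grasp; the last joint's range is limited). The gripper opens to 85 mm and grips with 20 to 120 N. Pads are 22 mm wide; open, the fingers measure 114 mm over their backs; the gripper's body (76 mm by 85 mm) begins 54 mm behind the grasp point. The pads swing forward as they close: fully open they stand 13 mm farther back than shut.
Start: joints at [-1.458, 0.207, 1.542, -0, 1.393, -0.15], TCP at [149.919, -555.114, 256.282] pointing down, gripper open.
Joint ranges: [-2.73, 2.73], [-0.86, 2.22], [0.23, 2.46], [-1.11, 4.25], [0.08, 2.63], [-2.82, 2.82]. Speed limits (rad/s): [2.79, 2.79, 3.14, 3.14, 3.14, 3.14].

INTERFACE

Orientations are given as a 3x3 rotation matrix whose columns are the frame's x, y, z axes.
In Python, from plant import ctrl, sensors, optics gives the robot as it stands. Calls block until the motion is done:
- ctrl.move_ptp(position, orientation): joint-space move of the TCP to a pose.
- ctrl.move_l(position, rot=None, vel=150, threshold=None): straight line of the TCP; rot=None keeps the orientation; vel is the mean speed in mm/s. With threshold (N) it stops when the force on the tool has changed by that much, and returns True; else False.
- ctrl.set_joints(angles): joint-space move.
- ctrl.gripper_to(opening, force=None): finger opening in mm; force is the grip in N (None keeps the last); returns when the fingers have stopped.
- ctrl.hold(seconds).
- ctrl.solve_ik(position, orientation): joint angles nearest the present ones, or None.
- sensors.read_state(): the state.
- optics.grab_frame(name): name is "scene" or "top"; returns (picture, depth): 384x512x3 uint8, red, green, blue; 384x512 float32, mm along the optical axis (not along the pixel's ray), 0 where there is no reading.
- optics.camera_params(name): a dict with "mtx" (3x3 intrinsics, pixels), "R" (3x3) and "t" (3): a world point X has camera coordinates R X + t. Camera axes: x right, y down, z forward; pixel columns grow to the right and rows downward; lengths in mm; the calibration is good to about 2 mm. A picture is of the moment at which its call begins. camera_params takes no time and is no camera call.
A pose or a line that the arm cannot do raises ctrl.MotionError and nothing moves.
- ctrl.finish_job(): hands the job in, once; it reports no verdict.
The state is a dict: "t": time; "q": joint angles; "qvel": joint speeds; "tau": joint torques, N m; "eef_pos": TCP position; "eef_rot": TCP orientation; "force": force on the tool from outside, world axes, zero at the start; "wrist_torque": the same for the moment, N m; "grip_width": finger opening in mm.
Only numpy, scipy, OpenCV 4.12 (cv2) and the standard library are available. Lean on these libraries where they do the work, as an engineer would, in place of code of your own. Each camera call takes 0.05 s, during which the arm holds its last target. There are 200 camera calls.

TASK

Someone left the scoop lying in the open peg box with its handle over the front edge, so the lid cannot close. Take the scoop out from under the clip bar and lay it in the round enamel basin without dropping it, then swing the lid of the peg box down and press on it firmly until it is fully shut. Leave the basin standing on the bench and do not disturb the other things.

Things in the scene. Friction and masses are not known exactly. Their poses are not given: they have to be found in the camera images.
- scoop: Plastic hand scoop, 100 g. Origin: centre of the bowl's flat underside; z up. Bowl 95 (x) x 70 (y) x 46 (z) mm, 3 mm walls, open at +x. Bar handle 24 wide (y), 16 high (z 51 to 67), from x = -47 to -150 mm. At the start the bowl stands on the peg box's inner floor; the handle passes 3 mm above its front wall and sticks out 85 mm towards the robot, below the clip bar
- scoop_grip (a point): Middle of the free part of the scoop's handle (scoop frame x -104.5, y 0, z 59 mm); axes as the scoop, the handle runs along x and is pinched along y (24 mm)
- scoop_bowl (a point): Inside the scoop's bowl, 20 mm above the centre of its underside
- basin: Empty round white enamel basin, loose, 0.9 kg: 254 mm across the rim, 62 mm high, inner floor 5 mm above the bench and 180 mm across, flaring to 246 mm at the rim. Origin: centre of its underside. Stands left or right of the peg box
- bin: Plywood peg box fixed to the bench, 160 (x) x 150 (y) x 60 (z) mm, walls 6 mm, inner floor 12 mm above the bench. Origin: centre of its underside; its front wall (-x side) faces the robot, the lid is hinged on its far (+x) top edge. Two wooden pegs lie at the back of its floor
- lid (a joint): Angle of the peg box's lid: 0 is fully shut (flat on the box), grows as it opens upwards and away from the robot; stop at 1.5 rad. The stiff hinge stays where it is left (about 0.4 N m of friction). The lid is a plain plywood board 164 x 156 x 8 mm, without a handle
- lid_hinge (a point): Middle of the lid's hinge line on the box's far top edge, 60 mm above the bench, at the level of the lid's underside; turns with the lid: when shut its -x axis points along the lid towards the free edge, +z is the outward normal of the lid's outer face (8 mm from the hinge line)
- lid_front (a point): Middle of the lid's free edge on the outer face, 164 mm from the hinge line and 8 mm along the normal; turns with the lid
- clipbar: Fixed wooden rail 25 (x) x 1070 (y) x 25 (z) mm along y, underside 260 mm above the bench, on 30 mm square posts at y = -520 and 520. Steel clips on top to 291 mm; wooden pegs clipped upright to 342 mm at y = -420, -350, -280, 210, 350, 420. Origin: on the bench below its middle. It passes right above the scoop's handle, so that cannot be reached straight from above
- tray: Bystander: rectangular grey plastic tray 220 (x) x 240 (y) x 45 (z) mm, on the other side of the peg box from the basin; origin centre of underside
- mug: Bystander: mug standing in the tray, 76 mm across, 85 mm high; origin centre of underside
- jar: Bystander: glass jar with twist lid, 84 mm across, 130 mm high; origin centre of underside
- bottle: Bystander: bottle with cap, 66 mm across, 200 mm high; origin centre of underside
- soap: Bystander: bar of soap 80 x 52 x 28 mm on the robot's side of the clip bar; origin centre of underside
- bowl: Bystander: small bowl 100 mm across, 40 mm high on the robot's side of the clip bar; origin centre of underside
- brush: Bystander: wooden hand brush 200 mm long, lying behind the peg box; origin centre of underside
Mind the look-alikes: they are no part of the job. What is shaped like the scoop but blue is not meant.

How it is judged (in metres and radians):
On the way, in this order (a step that is already met when the one before it is completed fails the run):
1. the scoop lies released and still in the basin (horizontal distance between scoop_bowl and basin below 0.1 m and height (world z) of scoop_bowl below 0.08 m and linear speed of scoop below 0.05 m/s and contact force between the fingers and scoop below 0.3 N), for 0.2 s.
2. the lid is shut and pressed down by the fingers with more than 4 N (value of joint lid below 0.03 rad and contact force between the fingers and bin above 4 N), for 0.1 s.
At the end, for the whole second after the job is handed in: The middle of the scoop's bowl is within 100 mm of the basin's centre and less than 80 mm above the bench, released and at rest; the basin stands flat on the bench (within 0.1 rad and 10 mm); the lid of the peg box is within 0.03 rad of fully shut (all of step 1 and value of joint lid below 0.03 rad and angle between basin's own z axis and vertical below 0.1 rad and height (world z) of basin below 0.01 m); the robot touches nothing.
It fails at once if the scoop is dropped or thrown (faster than 0.9 m/s while not held) (linear speed of scoop above 0.9 m/s and contact force between the fingers and scoop below 0.2 N).
It fails at once if a bystander (tray, mug, jar, bottle, soap, bowl, brush) is moved by more than 40 mm (distance of any of tray, mug, jar, bottle, soap, bowl, brush from where it was at the start of the episode above 0.04 m).
It also fails if it takes over 69 s, if anything falls off the work surface, if the arm or the gripper's body presses on something with over 40 N, if the wrist force passes 120 N, or if a joint passes its speed limit or range.

## Working session

There is one attempt and no reset: what is moved stays moved. The work goes in short steps, each a Python script; the robot and the scene stay as the last script left them, time stands still between calls to the robot, and variables do not carry over. Pictures are saved under pics/ and viewed, about 8 in all and at most 12, crops included, and the job is handed in when it is done.

```bash
ls; mkdir -p pics; python3 - <<'E'
from plant import ctrl,sensors,optics
import cv2,numpy as np
for n in("scene","top"):
    p,d=optics.grab_frame(n); cv2.imwrite(f"pics/{n}0.png",p[:,:,::-1]); np.save(f"pics/{n}0.npy",d)
    c=optics.camera_params(n); print(n,c["mtx"].round(1).tolist(),(-c["R"].T@c["t"]).round(0),c["R"].round(3).tolist())
print(sensors.read_state()["t"],ctrl.tcp_to_tips)
E
```

```text
pics
scene [[379.6, 0.0, 254.2], [0.0, 379.6, 190.6], [0.0, 0.0, 1.0]] [1179.  256.  825.] [[-0.346, 0.938, -0.006], [0.692, 0.251, -0.677], [-0.633, -0.238, -0.736]]
top [[486.6, 0.0, 257.9], [0.0, 486.6, 188.7], [0.0, 0.0, 1.0]] [ 479.   -6. 1303.] [[-0.01, -1.0, 0.001], [-0.999, 0.01, -0.049], [0.049, -0.001, -0.999]]
0.1 25.0
```

View pics/scene0.png

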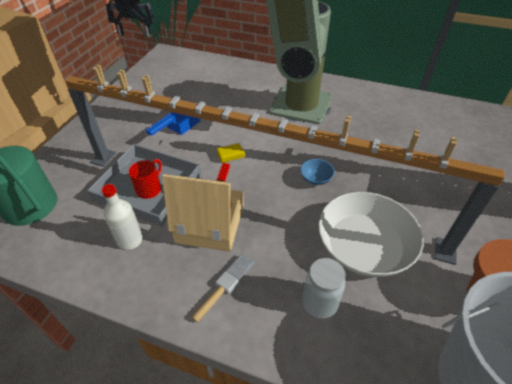

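View pics/top0.png

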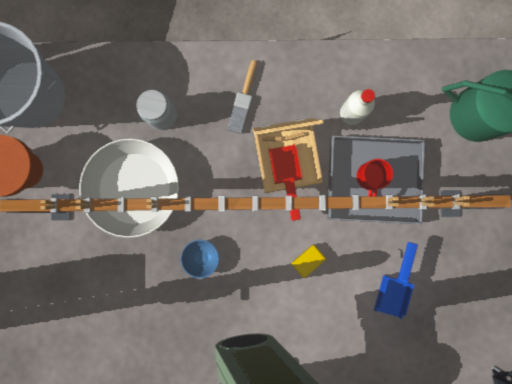

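Top view: the red scoop has its bowl at (285,165) in the box and its handle tip at (295,215), just on the robot's side of the bar. Things it could be mistaken for are the blue scoop (397,290), the red mug (375,175) and the red bottle cap (368,96). The target is the red scoop in the peg box. The basin is at (129,188), with its rim partly under the bar.

```bash
cat > h.py <<'E'
import numpy as np,cv2
from plant import ctrl,sensors,optics
def cloud(n,d):
    c=optics.camera_params(n);v,u=np.mgrid[:384,:512]
    K=c["mtx"];r=np.stack([(u-K[0,2])/K[0,0],(v-K[1,2])/K[1,1],np.ones(u.shape)],-1)*d[...,None]
    return (r-c["t"])@c["R"]
def onplane(n,uv,z):
    c=optics.camera_params(n);K=c["mtx"];C=-c["R"].T@c["t"]
    r=c["R"].T@np.linalg.solve(K,np.array([uv[0],uv[1],1.]));return C+r*(z-C[2])/r[2]
E
python3 - <<'E'
from h import *
im=cv2.imread("pics/top0.png");d=np.load("pics/top0.npy");P=cloud("top",d)
hsv=cv2.cvtColor(im,cv2.COLOR_BGR2HSV)
red=((hsv[...,0]<8)|(hsv[...,0]>172))&(hsv[...,1]>170)&(hsv[...,2]>60)
v,u=np.mgrid[:384,:512]
m=red&(u>255)&(u<320)&(v>130)&(v<235)
def st(n,k): 
    q=P[k];print(n,len(q),"med",np.median(q,0).round(1),"min",np.percentile(q,3,0).round(1),"max",np.percentile(q,97,0).round(1))
st("handle front",m&(v>209));st("handle",m&(v>184)&(v<198)); st("red",m)
for r in range(142,222,4):
    k=m[r]; 
    if k.any(): print(r,np.where(k)[0][[0,-1]],P[r][k][:,2].round(0)[::4])
z=P[...,2]
st("bar",(z>250)&(z<310)&(u>200)&(u<340)&(v>190)&(v<215))
# bar edge
for c in (290,295,310):
    print("col",c,[(r,*P[r,c].round(0)[[0,2]]) for r in range(192,220,2)])
# basin rim
k=(z>52)&(z<75)&(u>70)&(u<190)&(v>130)&(v<245);q=P[k];A=np.c_[2*q[:,:2],np.ones(len(q))]
for _ in range(4):
    s=np.linalg.lstsq(A,(q[:,:2]**2).sum(1),rcond=None)[0];R=np.sqrt(s[2]+s[0]**2+s[1]**2)
    res=abs(np.hypot(*(q[:,:2]-s[:2]).T)-R);g=res<8;q=q[g];A=A[g]
print("basin",s[:2],R,len(q))
# box walls
k=(z>54)&(z<66)&(u>245)&(u<330)&(v>115)&(v<200)&~red
print(cv2.minAreaRect(P[k][:,:2].astype(np.float32)))
k=(z>70)&(z<235)&(u>240)&(u<335)&(v>105)&(v<150);q=P[k]
for a in range(60,240,20):
    g=q[(q[:,2]>a)&(q[:,2]<a+20)]
    if len(g):print("lid",a,len(g),g.mean(0).round(0),g[:,1].min().round(),g[:,1].max().round())
for n,(c,r,w) in dict(bowl=(200,258,20),soap=(308,260,18),jar=(153,105,18)).items():
    st(n,(abs(u-c)<w)&(abs(v-r)<w)&(z>12))
im2=cv2.resize(im[110:240,230:350],None,fx=5,fy=4.5,interpolation=cv2.INTER_CUBIC);cv2.imwrite("pics/crop1.png",im2)
E
```

```text
handle front 81 med [472.2 -99.4  78.1] min [ 462.1 -109.6   74.2] max [484.7 -89.4  83. ]
handle 87 med [535.2 -90.4  78.7] min [519.9 -99.1  72.5] max [547.7 -79.2  84. ]
red 1156 med [596.8 -84.9  16.9] min [ 472.1 -112.6   10.4] max [649.9 -43.5  81.4]
146 [287 295] [14. 16. 10.]
150 [270 296] [11. 13. 17. 12. 15. 14. 35.]
154 [270 297] [58. 15. 14. 10. 17. 15. 17.]
158 [270 298] [55. 13. 18. 16. 14. 15. 14. 10.]
162 [271 298] [58. 11. 15. 19. 14. 17. 21.]
166 [272 299] [  59. 1303.   15.   12.   16.   18.   17.]
170 [272 300] [49. 15. 12. 11. 17. 15. 17. 11.]
174 [273 300] [58. 14. 16. 16. 17. 13. 10.]
178 [274 300] [53. 20. 11. 17. 78. 63. 58.]
182 [275 293] [55. 79. 83. 78.]
186 [286 293] [81. 81.]
190 [287 294] [81. 79.]
194 [288 295] [78. 85.]
210 [292 298] [82. 78.]
214 [291 298] [81. 77.]
218 [291 299] [77. 77. 76.]
bar 1735 med [499.6 -31.9 285.5] min [ 487.3 -168.   281.2] max [512.  104.1 292.1]
col 290 [(192, np.float64(530.0), np.float64(80.0)), (194, np.float64(525.0), np.float64(79.0)), (196, np.float64(513.0), np.float64(288.0)), (198, np.float64(509.0), np.float64
[... 1765 characters left out ...]
809
((628.094970703125, -82.8724594116211), (169.4495086669922, 150.3341827392578), 9.35725212097168)
lid 60 9 [708. -69.  74.] -137.0 -4.0
lid 80 41 [704. -68.  89.] -142.0 6.0
lid 100 27 [700. -72. 109.] -144.0 1.0
lid 120 33 [694. -68. 130.] -146.0 3.0
lid 140 27 [689. -68. 150.] -140.0 3.0
lid 160 34 [686. -73. 169.] -144.0 3.0
lid 180 38 [681. -71. 190.] -148.0 1.0
lid 200 138 [672. -78. 216.] -152.0 1.0
lid 220 143 [670. -74. 222.] -152.0 1.0
bowl 794 med [358.6 152.2  26.5] min [318.7 102.5  12.7] max [407.7 190.9  43. ]
soap 622 med [ 352.5 -135.6   27.3] min [ 318.6 -171.9   20.9] max [388.  -99.2  32.9]
jar 970 med [739.7 244.5 128.5] min [708.9 213.9  80.7] max [776.7 282.6 134. ]
```

View pics/crop1.png

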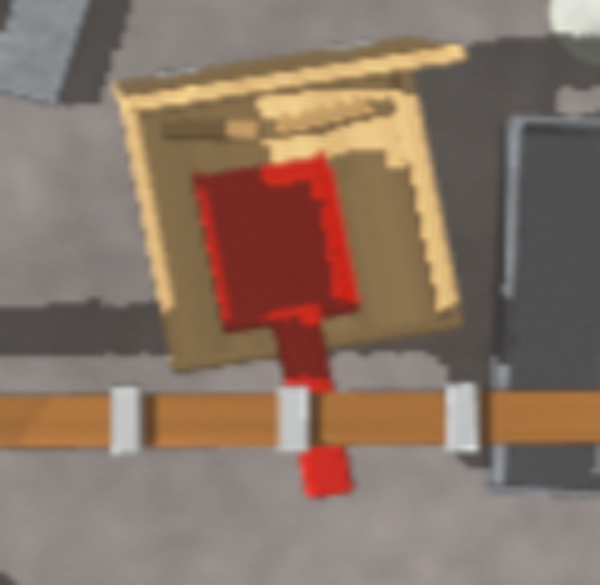

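The crop shows the red scoop in the box, with its handle running under the bar and the tip just in front of it. That matches the description. Next I plan the tilted grasp and check IK along the whole route. I also fit the arm geometry to judge clearance over the bar.

```bash
cat >> h.py <<'E'
def rot(psi,th,s=1):
    """tool tilted th from straight down towards heading psi (rad); jaws horizontal, across psi"""
    z=np.array([np.cos(psi)*np.sin(th),np.sin(psi)*np.sin(th),-np.cos(th)])
    y=s*np.array([-np.sin(psi),np.cos(psi),0]);return np.c_[np.cross(y,z),y,z]
def gp(g,R,off=6): return np.asarray(g,float)-off*R[:,2]   # TCP that puts the grasp point on g
E
python3 - <<'E'
from h import *
from scipy.optimize import least_squares
d=np.radians
G=np.array([488,-97,71.])
print(sensors.read_state()["eef_rot"].round(2).tolist())
for th in (45,55):
  for s in (1,-1):
    R=rot(d(9),d(th),s)
    for n,p in dict(pre=gp(G,R)-110*R[:,2],g=gp(G,R),up=gp(G+[0,0,75],R)).items():
        q=ctrl.solve_ik(p,R);print(th,s,n,None if q is None else np.round(q,2))
    for psi in (9,20,30):
        R=rot(d(psi),d(th),s);p=np.array([547,324,70])-160*np.array([np.cos(d(psi)),np.sin(d(psi)),0])
        for h in(75,0):
            q=ctrl.solve_ik(gp(p+[0,0,h],R),R);print(th,s,"place",psi,h,None if q is None else np.round(q,2))
D=[]
for x in(400,500,600,700):
  for z in(100,200,300):
    for th in(-20,0,30):
      R=rot(0,d(th));q=ctrl.solve_ik([x,0,z],R)
      if q is not None and abs(q[3])<.1: D.append((x,z,d(th),q[1],q[2]))
D=np.array(D);x,z,th,a,b=D.T
def f(p):
    L,r0,z0,a2,a3,o=p
    return np.r_[x-L*np.sin(th)-(r0+a2*np.sin(a)+a3*np.sin(a+b+o)), z+L*np.cos(th)-(z0+a2*np.cos(a)+a3*np.cos(a+b+o))]
r=least_squares(f,[200,0,200,400,400,0]);print("L r0 z0 a2 a3 o",r.x.round(2),abs(r.fun).max(),len(D))
E
```

```text
[[0.97, 0.26, -0.0], [0.26, -0.97, 0.0], [0.0, -0.0, -1.0]]
45 1 pre None
45 1 g [-0.72  0.14  2.34  1.43  0.58  2.61]
45 1 up None
45 1 place 9 75 [ 0.7  -0.06  2.29 -1.1   0.42 -0.1 ]
45 1 place 9 0 None
45 1 place 20 75 [ 0.47 -0.16  2.38 -0.54  0.16 -0.95]
45 1 place 20 0 [0.47 0.09 2.4  3.7  0.16 1.11]
45 1 place 30 75 [ 0.22 -0.21  2.42  0.9   0.27 -2.67]
45 1 place 30 0 [0.22 0.06 2.44 2.08 0.24 2.4 ]
45 -1 pre [-0.96 -0.28  2.45  1.    0.86 -0.2 ]
45 -1 g [-0.72  0.14  2.34  1.43  0.58 -0.54]
45 -1 up [-0.72 -0.09  2.32  1.09  0.66 -0.12]
45 -1 place 9 75 None
45 -1 place 9 0 None
45 -1 place 20 75 [ 0.47 -0.16  2.38 -0.54  0.16  2.19]
45 -1 place 20 0 [ 0.47  0.09  2.4   3.7   0.16 -2.04]
45 -1 place 30 75 [ 0.22 -0.21  2.42  0.9   0.27  0.47]
45 -1 place 30 0 [ 0.22  0.06  2.44  2.08  0.24 -0.74]
55 1 pre None
55 1 g [-0.81  0.24  2.39  1.76  0.76  2.19]
55 1 up [-0.81 -0.04  2.4   1.46  0.75  2.6 ]
55 1 place 9 75 None
55 1 place 9 0 [0.76 0.27 2.35 4.14 0.59 1.04]
55 1 place 20 75 None
55 1 place 20 0 None
55 1 place 30 75 None
55 1 place 30 0 None
55 -1 pre None
55 -1 g [-0.81  0.24  2.39  1.76  0.76 -0.95]
55 -1 up [-0.81 -0.04  2.4   1.46  0.75 -0.55]
55 -1 place 9 75 None
55 -1 place 9 0 [ 0.76  0.27  2.35  4.14  0.59 -2.1 ]
55 -1 place 20 75 None
55 -1 place 20 0 None
55 -1 place 30 75 None
55 -1 place 30 0 None
L r0 z0 a2 a3 o [2.9130e+02 8.5800e+00 2.8493e+02 4.5041e+02 5.0687e+02 1.8000e-01] 1.1254055682721855 24
```

```bash
python3 - <<'E'
from h import *
d=np.radians
G=np.array([484,-98,71.])
for th in (28,33,38):
  for s in (-1,1):
    R=rot(d(9),d(th),s)
    for n,p in dict(pre=gp(G,R)-110*R[:,2],g=gp(G,R),up=gp(G+[0,0,52],R),up2=gp(G+[-25,-4,80],R)).items():
        q=ctrl.solve_ik(p,R);print(th,s,n,None if q is None else np.round(q,2))
    for psi in (0,10,20):
        R=rot(d(psi),d(th),s);p=np.array([547,324,66])-160*np.array([np.cos(d(psi)),np.sin(d(psi)),0])
        for h in(85,0):
            q=ctrl.solve_ik(gp(p+[0,0,h],R),R);print(th,s,"place",psi,h,None if q is None else np.round(q,2))
E
```

```text
28 -1 pre [-0.68 -0.23  2.23  0.48  0.85  0.47]
28 -1 g [-0.57  0.1   2.2   0.63  0.56  0.35]
28 -1 up [-0.57 -0.02  2.17  0.52  0.68  0.49]
28 -1 up2 [-0.62 -0.14  2.2   0.49  0.78  0.49]
28 -1 place 0 85 [ 0.71  0.02  2.06 -0.47  0.74  2.58]
28 -1 place 0 0 [ 0.71  0.19  2.1  -0.62  0.55  2.76]
28 -1 place 10 85 [ 0.59 -0.07  2.14 -0.32  0.64  2.2 ]
28 -1 place 10 0 [ 0.59  0.12  2.19 -0.48  0.42  2.38]
28 -1 place 20 85 [ 0.44 -0.13  2.2  -0.08  0.59  1.72]
28 -1 place 20 0 [ 0.44  0.07  2.25 -0.13  0.34  1.78]
28 1 pre [-0.68 -0.23  2.23  0.48  0.85 -2.68]
28 1 g [-0.57  0.1   2.2   0.63  0.56 -2.79]
28 1 up [-0.57 -0.02  2.17  0.52  0.68 -2.65]
28 1 up2 [-0.62 -0.14  2.2   0.49  0.78 -2.65]
28 1 place 0 85 [ 0.71  0.02  2.06 -0.47  0.74 -0.57]
28 1 place 0 0 [ 0.71  0.19  2.1  -0.62  0.55 -0.38]
28 1 place 10 85 [ 0.59 -0.07  2.14 -0.32  0.64 -0.94]
28 1 place 10 0 [ 0.59  0.12  2.19 -0.48  0.42 -0.76]
28 1 place 20 85 [ 0.44 -0.13  2.2  -0.08  0.59 -1.42]
28 1 place 20 0 [ 0.44  0.07  2.25 -0.13  0.34 -1.36]
33 -1 pre [-0.76 -0.27  2.31  0.62  0.83  0.29]
33 -1 g [-0.61  0.09  
[... 893 characters left out ...]
.1   2.29  1.1   0.53 -0.17]
38 -1 up [-0.66 -0.04  2.27  0.89  0.62  0.09]
38 -1 up2 [-0.72 -0.17  2.3   0.8   0.72  0.15]
38 -1 place 0 85 None
38 -1 place 0 0 None
38 -1 place 10 85 [ 0.64 -0.09  2.24 -0.65  0.47  2.55]
38 -1 place 10 0 None
38 -1 place 20 85 [ 0.46 -0.18  2.31 -0.19  0.36  1.84]
38 -1 place 20 0 [ 0.46  0.07  2.35 -0.81  0.09  2.46]
38 1 pre None
38 1 g None
38 1 up None
38 1 up2 None
38 1 place 0 85 [ 0.78  0.02  2.14 -0.8   0.65 -0.22]
38 1 place 0 0 [ 0.78  0.22  2.17 -1.09  0.51  0.13]
38 1 place 10 85 [ 0.64 -0.09  2.24 -0.65  0.47 -0.59]
38 1 place 10 0 None
38 1 place 20 85 [ 0.46 -0.18  2.31 -0.19  0.36 -1.3 ]
38 1 place 20 0 [ 0.46  0.07  2.35 -0.81  0.09 -0.68]
```

```bash
python3 - <<'E'
from h import *
d=np.radians
G=np.array([484,-98,71.]);R=rot(d(9),d(33),-1)
ctrl.move_ptp(gp(G,R)-110*R[:,2],R)
ctrl.gripper_to(60)
print("hit",ctrl.move_l(gp(G,R),R,vel=100,threshold=8))
s=sensors.read_state();print(s["t"],s["eef_pos"].round(1) if hasattr(s["eef_pos"],'round') else s["eef_pos"],s["force"])
p,dd=optics.grab_frame("scene");cv2.imwrite("pics/g1.png",cv2.resize(p[110:260,130:330,::-1],None,fx=4,fy=4,interpolation=cv2.INTER_CUBIC))
E
```

```text
hit False
3.65 [480.9 -98.7  76.4] [ 0.00286943 -0.51389915  0.06124479]
```

View pics/g1.png

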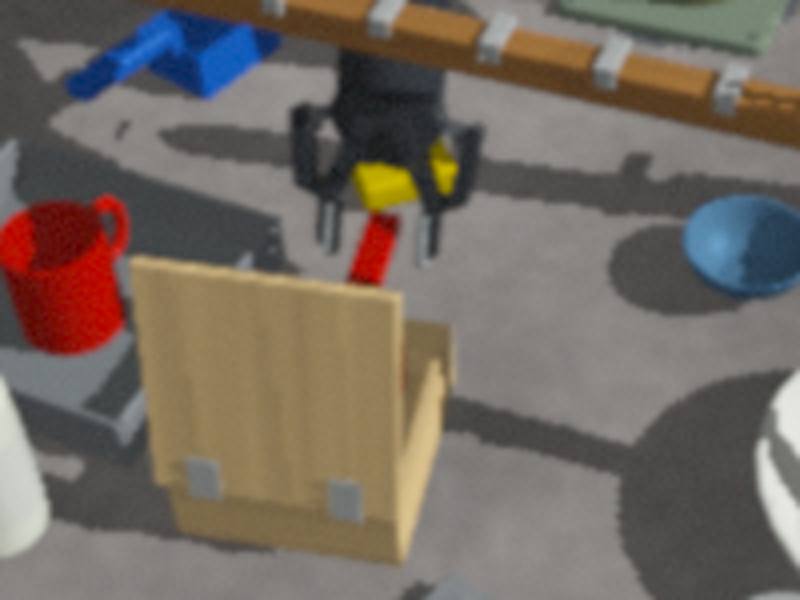

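The red handle (375,245) lies centred between the open fingers (330 and 428). I close, lift and check the grip.

```bash
python3 - <<'E'
from h import *
d=np.radians
G=np.array([484,-98,71.]);R=rot(d(9),d(33),-1)
ctrl.gripper_to(10,80);print("w",sensors.read_state()["grip_width"])
ctrl.move_l(gp(G+[0,0,54],R),R,vel=60)
ctrl.move_l(gp(G+[-25,-4,85],R),R,vel=80)
s=sensors.read_state();print(s["t"],s["grip_width"],s["force"])
p,dd=optics.grab_frame("scene");cv2.imwrite("pics/g2.png",cv2.resize(p[110:260,130:330,::-1],None,fx=4,fy=4,interpolation=cv2.INTER_CUBIC))
E
```

```text
w 22.755495695878672
5.8167 22.607495160695688 [-0.01348686 -0.27466531 -1.57088972]
```

View pics/g2.png

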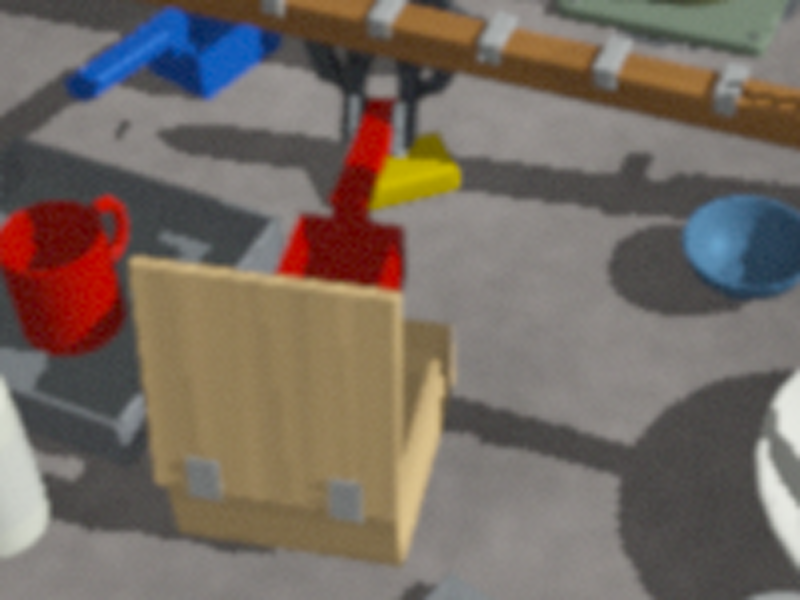

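The scoop is held, level and clear of the box, at about (350,240). Next I carry it to the basin.

```bash
python3 - <<'E'
from h import *
d=np.radians
psi=d(14);R=rot(psi,d(33),-1);u=np.array([np.cos(psi),np.sin(psi),0])
p=np.array([547,324,0])-161*u
try: ctrl.move_l(gp(p+[0,0,160],R),R,vel=160)
except ctrl.MotionError as e: print(e); ctrl.move_ptp(gp(p+[0,0,160],R),R)
print(sensors.read_state()["t"],sensors.read_state()["grip_width"])
print("hit",ctrl.move_l(gp(p+[0,0,95],R),R,vel=80,threshold=6))
s=sensors.read_state();print(s["t"],s["eef_pos"],s["force"])
a,_=optics.grab_frame("scene");b,_=optics.grab_frame("top")
cv2.imwrite("pics/g3.png",np.hstack([cv2.resize(a[130:290,280:460,::-1],(400,356)),cv2.resize(b[120:280,60:240,::-1],(400,356))]))
E
```

```text
8.475 22.586190793110788
hit False
9.4417 [387.99682435 284.49998917 100.45333142] [ 0.34243277  0.94305348 -0.84412759]
```

View pics/g3.png

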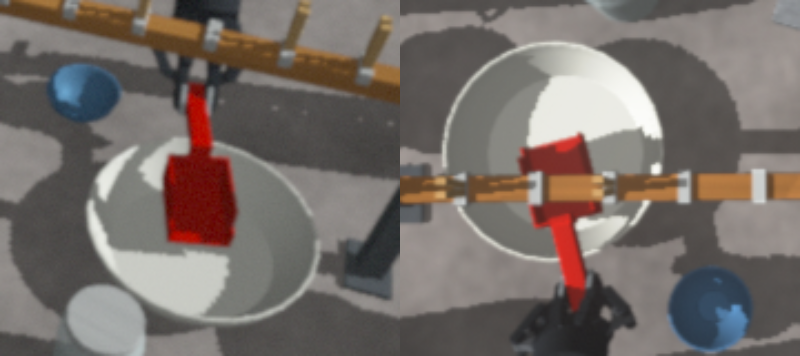

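Both views show the bowl inside the basin rim with the gripper outside it. I lower until contact.

```bash
python3 - <<'E'
from h import *
d=np.radians
psi=d(14);R=rot(psi,d(33),-1);u=np.array([np.cos(psi),np.sin(psi),0])
p=np.array([547,324,0])-155*u
ctrl.move_l(gp(p+[0,0,90],R),R,vel=60)
print("hit",ctrl.move_l(gp(p+[0,0,62],R),R,vel=25,threshold=2.5))
s=sensors.read_state();print(s["t"],s["eef_pos"],s["force"])
ctrl.gripper_to(32);ctrl.hold(.3);ctrl.gripper_to(55)
c=np.array(sensors.read_state()["eef_pos"])
ctrl.move_l(c-100*R[:,2]-20*u,R,vel=120);ctrl.hold(.3)
a,da=optics.grab_frame("scene");b,db=optics.grab_frame("top")
cv2.imwrite("pics/g4.png",np.hstack([cv2.resize(a[130:290,280:460,::-1],(400,356)),cv2.resize(b[120:280,60:240,::-1],(400,356))]))
P=cloud("scene",da);z=P[...,2];v,uu=np.mgrid[:384,:512]
k=(uu>130)&(uu<250)&(v>165)&(v<250)&(z>75)&(z<260)&(P[...,0]>620)
q=P[k];n=np.linalg.svd(q-q.mean(0),full_matrices=0)
print("lid pts",len(q),q.mean(0),n[2][2],n[1]/len(q)**.5); t=q[q[:,2]>200];print(np.percentile(t,[2,98],axis=0))
print(sensors.read_state()["t"],sensors.read_state()["eef_pos"])
E
```

```text
hit True
10.5917 [393.51470942 285.54011933  75.58053458] [-1.28536571 -1.75189425  3.74482008]
lid pts 3501 [689.81738197 -73.10594519 152.38393815] [0.95721338 0.1729412  0.23202129] [51.44045696 44.37921601  2.28811042]
[[ 6.60537906e+02 -1.47297484e+02  2.00692451e+02]
 [ 6.89058642e+02  3.87508171e-01  2.22127684e+02]]
12.9833 [320.28885533 266.7739897  158.46805099]
```

View pics/g4.png

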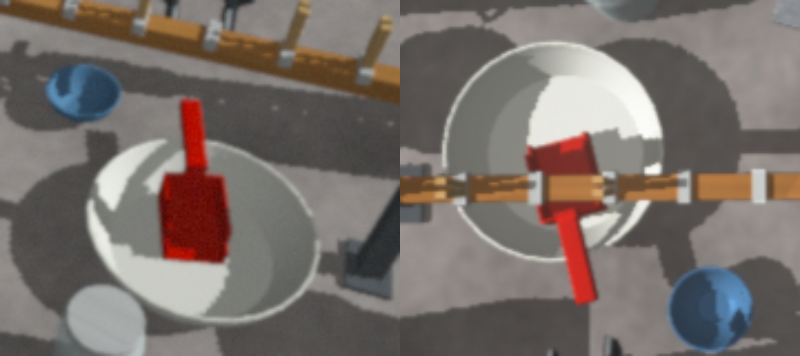

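The scoop lies in the basin, released, with its handle over the rim. The lid plane fit gives an angle of about 1.335 rad, a heading of about 10° and the hinge at about (703,-71). This agrees with the top view. Next I go over the bar, behind the lid, and sweep it down along its arc.

```bash
cat >> h.py <<'E'
PSI=np.radians(10.0);U=np.array([np.cos(PSI),np.sin(PSI),0]);H=np.array([703,-70.6,60.]);RD=rot(PSI,0,-1)
def tip(phi,s,r):   # TCP for the tip at arm s along the lid, r off its outer face
    n=U*np.sin(phi)+[0,0,np.cos(phi)];return H-U*s*np.cos(phi)+[0,0,s*np.sin(phi)]+n*(8+r)+[0,0,25]
E
python3 - <<'E'
from h import *
c=np.array(sensors.read_state()["eef_pos"])
ctrl.move_l(c+[0,0,120],vel=200)
ctrl.gripper_to(0)
ctrl.move_ptp([480,120,440],RD)
B=tip(1.335,130,60)
ctrl.move_ptp([*B[:2],430],RD)
print(ctrl.solve_ik(B,RD), B)
print("hit",ctrl.move_l(B,RD,vel=150,threshold=8))
s=sensors.read_state();print(s["t"],s["grip_width"],s["force"])
ctrl.move_l(tip(1.335,130,18),RD,vel=80,threshold=8)
for ph in np.arange(1.25,.55,-.1):
    h=ctrl.move_l(tip(ph,130,4+10*max(0,(ph-.5)/.8)),RD,vel=70,threshold=25)
    print(round(ph,2),h,np.round(sensors.read_state()["force"],1))
    if h: break
print(sensors.read_state()["t"])
a,da=optics.grab_frame("scene");cv2.imwrite("pics/l1.png",cv2.resize(a[60:300,120:440,::-1],(800,600)))
E
```

```text
[-2.03600115e-01  5.78591309e-01  1.09599222e+00 -4.44089210e-16
  1.46700913e+00  1.19266329e+00] [738.20499632 -64.39240929 227.28869966]
hit False
18.05 0.10080915610754744 [ 0.39995755 -0.26043478  0.03911669]
1.25 False [ 0.  -0.3  0.7]
1.15 False [-0.4 -0.   1. ]
1.05 False [ 0.1 -0.5  0.5]
0.95 False [-0.5 -0.4  0.1]
0.85 False [ 0.1  0.  -0.9]
0.75 False [ 0.4 -0.4  0.3]
0.65 False [0.3 0.5 0.5]
21.25
```

View pics/l1.png

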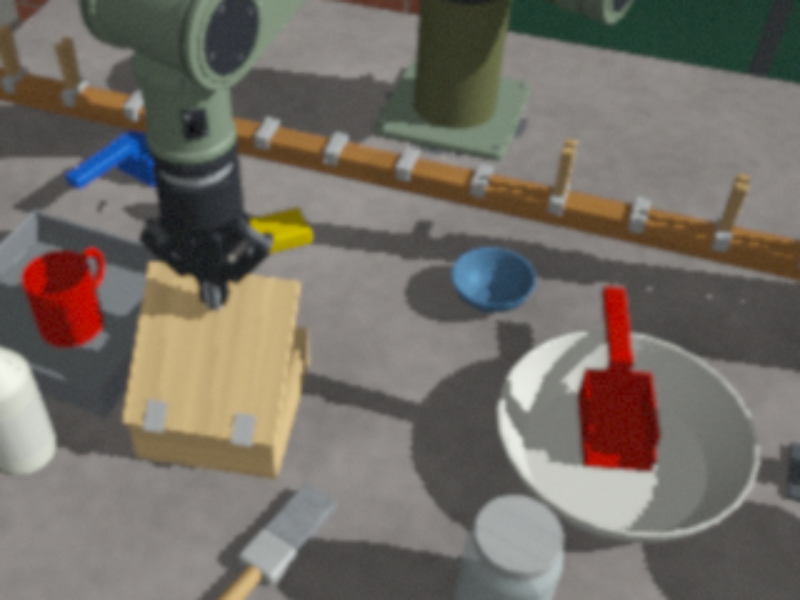

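The lid follows the fingertips, which are at (213,290) on its outer face. The bar is clear and the scoop is undisturbed. I continue down and press.

```bash
python3 - <<'E'
from h import *
for ph in (.55,.45,.35,.25,.17,.1):
    h=ctrl.move_l(tip(ph,130-25*(.65-ph)/.65,0),RD,vel=70,threshold=25)
    if h: print("stop",ph);break
p=np.array(sensors.read_state()["eef_pos"]);e=tip(0,105,0)
h=ctrl.move_l(e+[0,0,-8],RD,vel=20,threshold=18)
s=sensors.read_state();print(h,s["t"],np.round(s["eef_pos"],1),e.round(1),np.round(s["force"],1))
ctrl.hold(.4);print(np.round(sensors.read_state()["force"],1))
c=np.array(sensors.read_state()["eef_pos"])
a,da=optics.grab_frame("scene")
ctrl.move_l(c+[0,0,130],RD,vel=120)
ctrl.hold(.2);b,db=optics.grab_frame("scene")
P=cloud("scene",db);z=P[...,2]
m=(abs((P-H)@U+60)<95)&(abs((P-H)@np.array([-U[1],U[0],0]))<70)&(z>40)&(z<130)
q=P[m]; x=(H-q)@U
k=(x>5)&(x<155);A=np.c_[x[k],np.ones(k.sum())];w=np.linalg.lstsq(A,q[k,2],rcond=None)[0]
print("lid slope,z at hinge",w,k.sum(),"resid",np.std(A@w-q[k,2]))
cv2.imwrite("pics/l2.png",cv2.resize(b[60:300,120:440,::-1],(800,600)))
E
```

```text
True 23.8833 [598.6 -89.2  93.1] [599.6 -88.8  93. ] [-1.   0.   5.6]
[-0.2 -1.   5.4]
lid slope,z at hinge [-1.89049153e-03  6.80683368e+01] 2354 resid 1.4087942125356951
```

View pics/l2.png

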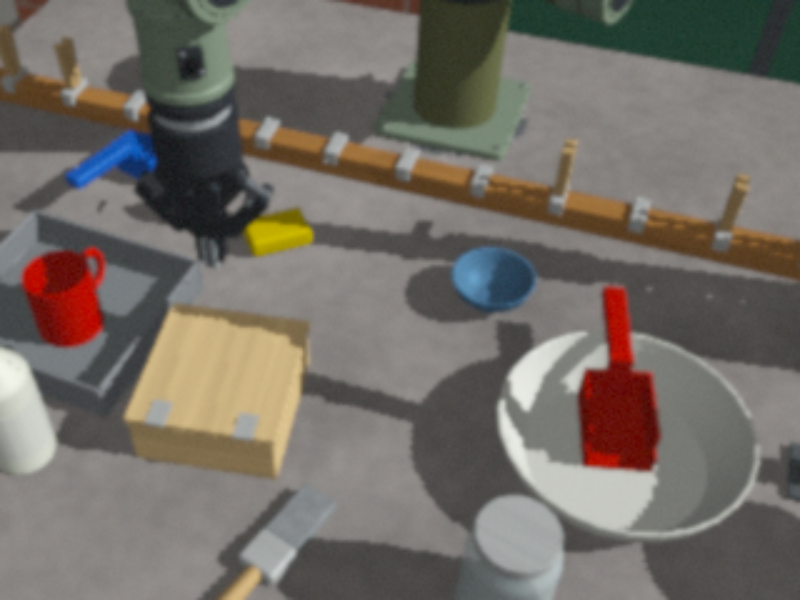

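The lid is flat (slope -0.002, top at 68 mm). The held press was only 5.4 N, close to the 4 N limit, so I press again more firmly in small steps and then retreat.

```bash
python3 - <<'E'
from h import *
e=tip(0,105,0)
ctrl.move_l(e+[0,0,8],RD,vel=100,threshold=30)
for dz in np.arange(2,-8,-.7):
    ctrl.move_l(e+[0,0,dz],RD,vel=20)
    f=sensors.read_state()["force"][2]
    if f>15: break
ctrl.hold(.4);print(dz,np.round(sensors.read_state()["force"],1))
ctrl.move_l(e+[0,0,150],RD,vel=120);ctrl.hold(.3)
a,d=optics.grab_frame("scene");P=cloud("scene",d);z=P[...,2]
W=np.array([-U[1],U[0],0]);x=(H-P)@U
k=(x>5)&(x<155)&(abs((P-H)@W)<70)&(z>40)&(z<130);print("slope",np.polyfit(x[k],z[k],1))
o=cv2.imread("pics/l2.png");dif=cv2.absdiff(o,cv2.resize(a[60:300,120:440,::-1],(800,600)))[270:,:].max(2);print("changed px",(dif>60).sum())
print(sensors.read_state()["t"],sensors.read_state()["force"])
ctrl.finish_job()
E
```

```text
-3.5999999999999996 [-7.9  2.  18.1]
slope [-1.35952449e-03  6.80104852e+01]
changed px 0
31.825 [ 0.50383903  1.05000998 -0.03439133]
the job is handed in; nothing more can be done
```

The job is handed in at about 32 s of the 69 s allowed; no verdict was reported.

- **Scoop:** I gripped the red scoop's handle from the front with the tool tilted 33°, so it came out from under the clip bar. I lifted it clear, laid it in the basin on contact and let go. In the last picture it lies in the basin with its handle over the rim. I judged its position by eye and did not measure the bowl's distance from the basin's centre.
- **Lid:** I swept the lid down from behind with closed fingers and pressed it twice. The first press held only 5.4 N, so I pressed again and held 18 N. The lid then measured flat, with a slope of -0.001 and its top at 68 mm, which is what a shut lid should show.
- **Surroundings:** The basin stands upright, and the bystanders in view show no visible movement. The lower part of the view, with box, basin, scoop, jar and brush, was unchanged between the two presses. The arm ended clear of everything, with tool force about 1 N.

No check failed. The only weak reading was the first press, which was close to the 4 N limit.

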